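# Confirm three picks in list order

## Robot

A 6-joint arm with a two-finger parallel gripper is mounted at the origin on the work surface. World frame = base frame: x ahead of the robot, y to its left, z up, the work surface at z = 0. Lengths are in m, angles in rad, forces in N, time in s.
With the tool pointing down it reaches from about 0.35 to 0.775 m from the base axis. Payload 5.5 kg.
Tool frame: the origin (TCP) lies midway between the tips of the shut fingers; the grasp point (between the pads) lies 19 mm behind it; z points along the fingers, y is the line along which they close (so a half turn about z gives the same grasp; the last joint's range is limited). The gripper opens to 85 mm and grips with 20 to 120 N. Pads are 22 mm wide; open, the fingers measure 114 mm over their backs; the gripper's body (76 mm by 85 mm) begins 54 mm behind the grasp point. The pads swing forward as they close: fully open they stand 13 mm farther back than shut.
Start: joints at [-1.27, 0.313, 0.046, 1.304, 0, 1.431], TCP at [0.245, -0.52, 0.21] pointing down, gripper open.
Joint ranges: [-2.76, 2.76], [-0.86, 1.69], [-1.03, 1.26], [-2.2, 2.34], [-1.47, 1.5], [-3.14, 3.14]. Speed limits (rad/s): [2.57, 2.57, 3.14, 3.14, 3.14, 3.14].

## Interface

Orientations are given as a unit quaternion [w, x, y, z].
In Python, from workcell import get_state, read_camera, camera_info, hand_in, recognise gives the robot as it stands.
- The arm moves only by the tool arm_command, never from a script. Its argument "moves" is one flat list of numbers, 7 for each row, row after row: the opening, from -1 (shut) to 1 (fully open), then the shift along the tool's x, y, z in mm, then the turn, a rotation vector about the tool's x, y, z in rad. A call has 1 to 8 rows; each row shifts and turns the commanded pose from where the row before left it, along the tool's axes as they then stand; what a row does not reach is not made up. A row lasts 1/8 s, in which the tool goes at most 62.5 mm and 10.7 degrees, less where a joint would pass 70% of its speed; a pose out of reach is approached as far as the arm can. A call with a gripper value outside its range is refused whole. The fingers move at their own pace and stop on an object; "newtons" is the grip in N (left out, the last holds). Time passes only in rows, so rows that do not move let the fingers close. It gives the time, the measured TCP pose, the force, the opening and the grip force at its end, in the units of the state.
- get_state(): the state, without advancing time (a new reading comes with each control period).
- read_camera(name): name is "side" or "top"; returns (picture, depth): 400x640x3 uint8, blue, green, red; 400x640 float32, m along the optical axis (not along the pixel's ray), 0 where there is no reading.
- camera_info(name): a dict with "fovy" (degrees; the focal length in pixels is half the picture's height over the tangent of half this angle, whatever the lens; pixels are square), "cx", "cy" (the principal point, pixels), "eye" and "orientation" of the camera in the world. Camera axes: x right, y down, z forward; pixel columns grow to the right and rows downward; lengths in m; the calibration is good to about 2 mm. A picture is of the moment at which its call begins. camera_info takes no time and is no camera call.
- hand_in(): hands the job in; it is judged then, once.
Trained networks look in the newest picture that a camera, given by its name, has taken for a name from the list of things; names that differ only in an ending like _2 or _b are one class to them, and where a whole thing is asked for, a point or a joint stands for the part that bears it (a point fixed in the world has none). Each returns a list of dicts, best first, with "confidence" (0 to 1); they miss things now and then, are a little off and sometimes report something else, mostly with a low value. They report only what shows in the picture. A call takes as long as a camera call. They do not tell look-alikes from the thing itself.
- recognise(camera, label): "point" ([column, row] in pixels, amid what is visible of it).
The state is a dict: "clock": time; "joint_pos": joint angles; "qvel": joint speeds; "tau": joint torques, N m; "tcp_pos": TCP position; "orientation": TCP orientation; "wrist_force": force on the tool from outside, world axes, zero at the start; "ft_torque": the same for the moment, N m; "finger_gap": finger opening in m; "grip_force": force on a finger pad.
Only numpy, scipy, OpenCV 4.12 (cv2) and the standard library are available. Lean on these libraries where they do the work, as an engineer would, in place of code of your own. Each camera call takes 0.05 s, during which the arm holds its last target. There are 200 camera calls.

## Task

Confirm the picks in the order of the list: with the fingertips, lightly press in the yellow button in front of the bin of red springs, then the one in front of the bin of silver rings, then the one in front of the bin of brass bolts; each button stays in. Do not press the button of the bin of black rubber bushes, grasp or lift nothing, and leave the bins and the loose things on the bench where they stand.

Things in the scene. Friction and masses are not known exactly. Their poses are not given: they have to be found in the camera images.
- station_springs: Fixed pick station of the bin with four red coil springs: blue plate 210 x 100 x 6 mm with a button post at its robot end, black round head 52 mm across, its top 70 mm above the bench. Origin: on the bench under the button's centre; +x runs to the bin; plate spans x -27 to 183 mm. The four stations look alike and stand in any order; the bins' contents tell them apart
- bin_springs: Loose green open bin with four red coil springs in it, 140 (x) x 90 (y) x 60 mm high, 0.7 kg, contents no higher than its rim; stands on the foot plate of station_springs (6 mm high), its centre about 105 mm behind the button. Origin: centre of its underside
- button_springs_top (a point): Centre of the top face of the yellow round push button (36 mm across) of station_springs; 86 mm above the bench when fully out. Moves down with the button
- button_springs (a joint): Button travel in m, relative to the black head: 0 fully out, 0.012 fully in (stop; cap still 4 mm proud of the head). Goes straight down against a steady 3 N (+0.6 N at 20 mm/s), no return spring: stays where it is left. Starts at 0 to 0.0015. The head itself sits on a springy rubber neck, 2 N per mm, up to 10 mm, so it dips under the press and comes back up
- station_rings: Fixed pick station of the bin with silver-coloured plain rings: blue plate 210 x 100 x 6 mm with a button post at its robot end, black round head 52 mm across, its top 70 mm above the bench. Origin: on the bench under the button's centre; +x runs to the bin; plate spans x -27 to 183 mm. The four stations look alike and stand in any order; the bins' contents tell them apart
- bin_rings: Loose green open bin with silver-coloured plain rings in it, 140 (x) x 90 (y) x 60 mm high, 0.7 kg, contents no higher than its rim; stands on the foot plate of station_rings (6 mm high), its centre about 105 mm behind the button. Origin: centre of its underside
- button_rings_top (a point): Centre of the top face of the yellow round push button (36 mm across) of station_rings; 86 mm above the bench when fully out. Moves down with the button
- button_rings (a joint): Button travel in m, relative to the black head: 0 fully out, 0.012 fully in (stop; cap still 4 mm proud of the head). Goes straight down against a steady 3 N (+0.6 N at 20 mm/s), no return spring: stays where it is left. Starts at 0 to 0.0015. The head itself sits on a springy rubber neck, 2 N per mm, up to 10 mm, so it dips under the press and comes back up
- station_bolts: Fixed pick station of the bin with brass-coloured bolts: blue plate 210 x 100 x 6 mm with a button post at its robot end, black round head 52 mm across, its top 70 mm above the bench. Origin: on the bench under the button's centre; +x runs to the bin; plate spans x -27 to 183 mm. The four stations look alike and stand in any order; the bins' contents tell them apart
- bin_bolts: Loose green open bin with brass-coloured bolts in it, 140 (x) x 90 (y) x 60 mm high, 0.7 kg, contents no higher than its rim; stands on the foot plate of station_bolts (6 mm high), its centre about 105 mm behind the button. Origin: centre of its underside
- button_bolts_top (a point): Centre of the top face of the yellow round push button (36 mm across) of station_bolts; 86 mm above the bench when fully out. Moves down with the button
- button_bolts (a joint): Button travel in m, relative to the black head: 0 fully out, 0.012 fully in (stop; cap still 4 mm proud of the head). Goes straight down against a steady 3 N (+0.6 N at 20 mm/s), no return spring: stays where it is left. Starts at 0 to 0.0015. The head itself sits on a springy rubber neck, 2 N per mm, up to 10 mm, so it dips under the press and comes back up
- station_bushes: Fixed pick station of the bin with black round rubber bushes: blue plate 210 x 100 x 6 mm with a button post at its robot end, black round head 52 mm across, its top 70 mm above the bench. Origin: on the bench under the button's centre; +x runs to the bin; plate spans x -27 to 183 mm. The four stations look alike and stand in any order; the bins' contents tell them apart
- bin_bushes: Loose green open bin with black round rubber bushes in it, 140 (x) x 90 (y) x 60 mm high, 0.7 kg, contents no higher than its rim; stands on the foot plate of station_bushes (6 mm high), its centre about 105 mm behind the button. Origin: centre of its underside
- button_bushes_top (a point): Centre of the top face of the yellow round push button (36 mm across) of station_bushes; 86 mm above the bench when fully out. Moves down with the button
- button_bushes (a joint): Button travel in m, relative to the black head: 0 fully out, 0.012 fully in (stop; cap still 4 mm proud of the head). Goes straight down against a steady 3 N (+0.6 N at 20 mm/s), no return spring: stays where it is left. Starts at 0 to 0.0015. The head itself sits on a springy rubber neck, 2 N per mm, up to 10 mm, so it dips under the press and comes back up
- sleeve: Loose dark steel sleeve standing on the bench, 48 mm across, 45 mm high. Origin: centre of its underside
- carton: Loose small white and lime carton 50 x 70 x 45 mm high. Origin: centre of its underside
- grease: Loose jar with a red cap, 60 mm across, 65 mm high. Origin: centre of its underside
- screwdriver: Loose screwdriver lying on the bench, handle to its own -x. Origin: on the bench under its middle
Not all that is in view belongs to the job. What is shaped like the station_rings but orange or pink is not meant.

How it is judged:
By the outcome, as a careful person would: the job done as asked, in the order asked, and still so for the second after the job is handed in, with the robot touching nothing.
It also fails if it takes over 51 s, if anything falls off the work surface, if the arm or the gripper's body presses on something with over 40 N, if the wrist force passes 120 N, or if a joint passes its speed limit or range.

## Working session

There is one attempt and no reset: what is moved stays moved. The work goes in short steps, Python scripts to look and compute and a tool call to move; the robot and the scene stay as the last step left them, time stands still between calls to the robot, and variables do not carry over. Pictures are saved under pics/ and viewed, at most 10 in all, crops included, and the job is handed in when it is done.

Besides the shell and the picture viewer there is one more tool, called after ">>>" as name(argument=value, ...) on one line, values as JSON. arm_command: Moves the arm, as the interface text tells. Its arguments: {"type":"object","properties":{"moves":{"type":"array"},"newtons":{"type":"number"}},"required":["moves"]}

```bash
mkdir -p pics
cat > h.py <<'E'
import numpy as np,cv2
from scipy.spatial.transform import Rotation as R
from workcell import *
def rot(c):
    o=np.array(c["orientation"],float)
    return o if o.ndim==2 else R.from_quat(o[[1,2,3,0]]).as_matrix()
def f(c): return 200/np.tan(np.radians(c["fovy"])/2)
def world(cam,u,v,d):
    c=camera_info(cam); p=np.stack([(u-c["cx"])/f(c)*d,(v-c["cy"])/f(c)*d,d],-1)
    return p@rot(c).T+np.array(c["eye"])
E
python3 - <<'E'
from h import *
for n in("top","side"):
    im,d=read_camera(n); cv2.imwrite(f"pics/{n}0.png",im); np.save(n+"_d",d); print(n,camera_info(n))
print(get_state())
E
```

```text
top {'fovy': 47.94854931995199, 'cx': 323.42585390967383, 'cy': 196.1672563261329, 'eye': array([ 0.27694541, -0.00423467,  1.59917331]), 'orientation': array([ 0.03826493, -0.69723701,  0.7145466 , -0.04265564])}
side {'fovy': 53.10274947230132, 'cx': 319.37153016216445, 'cy': 200.87322483792312, 'eye': array([0.07670109, 0.75467149, 0.64185586]), 'orientation': array([ 0.10296675, -0.20296598,  0.8555075 , -0.46509092])}
{'clock': 0.1, 'joint_pos': array([-1.26960080e+00,  3.13943369e-01,  4.51015315e-02,  1.30358208e+00,
       -5.28629069e-06,  1.43119106e+00]), 'qvel': array([-4.43736282e-04, -1.71899534e-03,  3.05205543e-03, -6.56915534e-04,
       -1.19402055e-03,  9.83381294e-05]), 'tau': array([ 2.27804652e-03, -4.81726956e+01,  2.99244207e+01,  1.27602121e-02,
       -1.22906367e-04, -3.02808061e-06]), 'tcp_pos': array([ 0.24517583, -0.51958207,  0.20949143]), 'orientation': array([-8.10925476e-04,  9.75809668e-01,  2.18620285e-01, -6.83135627e-05]), 'wrist_force': array([ 0.04178043, -0.20585812,  0.10056888]), 'ft_torque': array([-0.01936953,  0.06992116,  0.01142657]), 'grip_force': 0.0, 'finger_gap': 0.08534351833039935}
```

View pics/top0.png

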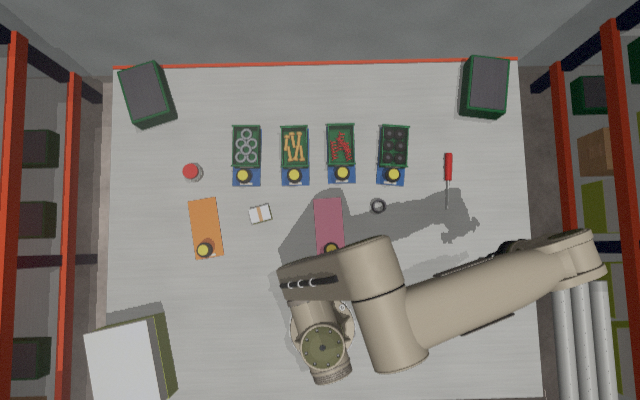

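View pics/side0.png

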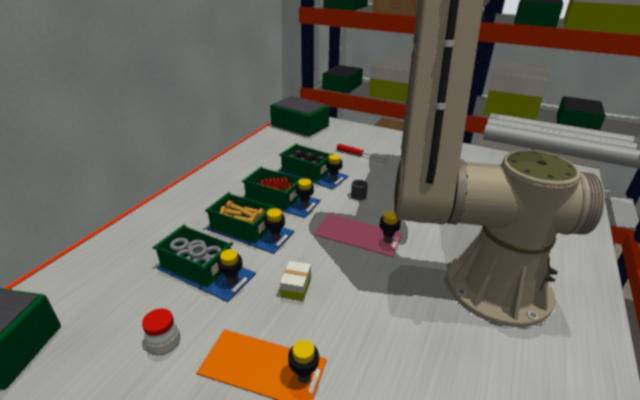

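The top view shows four blue stations with buttons at about (242,175) rings, (294,175) bolts, (343,173) springs and (393,174) bushes. The orange (204,250) and pink (331,248) stations are decoys. Next I'll measure the caps from both views and confirm the bins' contents in an enlarged crop.

Run:
```python
from h import *
P={}
for n in("top","side"):
    im=cv2.imread(f"pics/{n}0.png"); d=np.load(n+"_d.npy")
    m=cv2.inRange(cv2.cvtColor(im,cv2.COLOR_BGR2HSV),(22,150,70),(35,255,255))
    k,l,s,c=cv2.connectedComponentsWithStats(m)
    for i in range(1,k):
        if not 40<s[i,4]<600: continue
        v,u=np.where(l==i); w=world(n,u,v,d[v,u]); ok=d[v,u]>0
        w=w[ok]; z=np.percentile(w[:,2],80)
        t=w[(abs(w[:,2]-z)<.006)]
        ext=[(np.percentile(t[:,j],2)+np.percentile(t[:,j],98))/2 for j in(0,1)]
        print(n,c[i].round(1),s[i,4],"z",z.round(4),"mean",t.mean(0).round(4),"mid",np.round(ext,4),"ext",np.ptp(t,0).round(3))
# blue plates, green bins from top depth
im=cv2.imread("pics/top0.png");d=np.load("top_d.npy")
m=cv2.inRange(cv2.cvtColor(im,cv2.COLOR_BGR2HSV),(105,130,40),(125,255,255))
k,l,s,c=cv2.connectedComponentsWithStats(m)
for i in range(1,k):
    if 60<s[i,4]<900:
        v,u=np.where(l==i); w=world("top",u,v,d[v,u]);print("blue",c[i].round(),s[i,4],w.min(0).round(3),w.max(0).round(3))
cv2.imwrite("pics/crop0.png",cv2.resize(im[115:195,220:420],None,fx=4,fy=4,interpolation=cv2.INTER_CUBIC))
```

```text
top [593.4 192.8] 57 z -0.3268 mean [ 0.4753 -1.199  -0.3278] mid [ 0.4803 -1.1986] ext [0.047 0.011 0.01 ]
side [333.8 158.6] 88 z 0.0881 mean [ 0.516  -0.2499  0.0869] mid [ 0.5174 -0.2517] ext [0.034 0.028 0.007]
side [304.3 183. ] 126 z 0.0869 mean [ 0.5272 -0.0796  0.0858] mid [ 0.5284 -0.0811] ext [0.034 0.033 0.008]
side [273.8 214.1] 168 z 0.0874 mean [0.5227 0.0859 0.0862] mid [0.5233 0.0838] ext [0.038 0.036 0.008]
side [230.6 215.3] 46 z 0.0679 mean [0.6216 0.1247 0.0677] mid [0.623  0.1251] ext [0.076 0.005 0.003]
side [390.  217.4] 135 z 0.0883 mean [ 0.267  -0.0304  0.0873] mid [ 0.2671 -0.0331] ext [0.03  0.032 0.008]
side [228.5 256.5] 236 z 0.0869 mean [0.5252 0.2617 0.0859] mid [0.526 0.261] ext [0.036 0.033 0.008]
side [293.7 293.6] 169 z 0.0207 mean [0.3833 0.2341 0.0196] mid [0.3867 0.2181] ext [0.047 0.063 0.011]
side [303.1 351.2] 418 z 0.088 mean [0.2761 0.3948 0.087 ] mid [0.2764 0.394 ] ext [0.034 0.033 0.008]
blue [379. 176.] 82 [ 0.505 -0.231 -0.001] [ 0.557 -0.205  0.017]
blue [401. 177.] 68 [ 0.277 -0.305 -0.   ] [ 0.553 -0.004  1.599]
```

View pics/crop0.png

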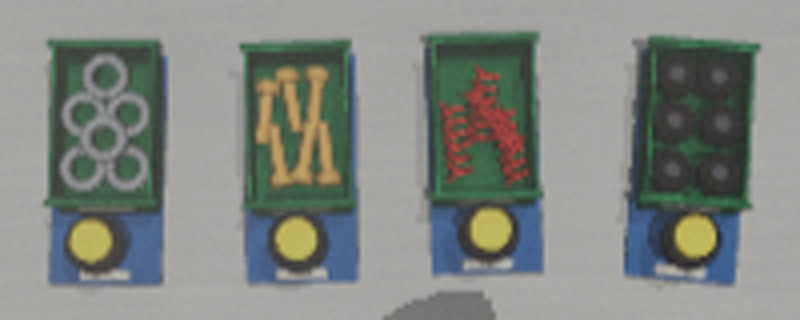

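The crop confirms it, left to right: rings, bolts, springs, bushes. Now the caps from the top view, to cross-check against the side view.

Run:
```python
from h import *
im=cv2.imread("pics/top0.png"); d=np.load("top_d.npy")
m=cv2.inRange(cv2.cvtColor(im,cv2.COLOR_BGR2HSV),(22,80,120),(35,255,255))
k,l,s,c=cv2.connectedComponentsWithStats(m)
C=camera_info("top")
for i in range(1,k):
    if not(60<s[i,4]<400 and 150<c[i][1]<200): continue
    v,u=np.where(l==i); w=world("top",u,v,d[v,u])
    r=world("top",c[i][0],c[i][1],1.0)-C["eye"]; e=np.array(C["eye"])
    print(c[i].round(1),s[i,4],"zmed",np.median(w[:,2]).round(4),"on z=.086",(e+r*(.086-e[2])/r[2]).round(4))
st=get_state(); q=st["orientation"]; print(R.from_quat(q[[1,2,3,0]]).as_matrix().round(3))
# side depth: rim heights
d=np.load("side_d.npy"); v,u=np.mgrid[0:400,0:640]; w=world("side",u,v,d)
b=(w[...,0]>.5)&(w[...,0]<.75)&(abs(w[...,1])<.33)&(d>0); print("max z region",np.percentile(w[b][:,2],99.5))
```

```text
[342.2 171.9] 90 zmed 0.0852 on z=.086 [ 0.5324 -0.082   0.086 ]
[293.5 174.3] 90 zmed 0.0857 on z=.086 [0.5283 0.084  0.086 ]
[393.4 173.5] 87 zmed 0.0863 on z=.086 [ 0.5227 -0.2564  0.086 ]
[242.2 174.8] 91 zmed 0.0849 on z=.086 [0.5308 0.2588 0.086 ]
[[ 0.904  0.427 -0.   ]
 [ 0.427 -0.904  0.002]
 [ 0.    -0.002 -1.   ]]
max z region 0.08760082003613628
```

>>> arm_command(moves=[-1, 0, 0, 0, 0, 0, -0.141, -1, 0, 0, 0, 0, 0, -0.141, -1, 0, 0, 0, 0, 0, -0.141, -1, 0, 0, 0, 0, 0, -0.141, -1, 0, 0, 0, 0, 0, -0.141, -1, 0, 0, 0, 0, 0, -0.141, -1, 0, 0, 0, 0, 0, -0.141, -1, 0, 0, 0, 0, 0, -0.143])

```text
clock: 1.1
tcp_pos: [0.2452, -0.5197, 0.2098]
orientation: [-0.0, 0.705, 0.709, 0.0]
wrist_force: [0.2, -0.6, -0.3]
finger_gap: 0.0001
grip_force: 0.0
```

>>> arm_command(moves=[-1, 45, 30, 0, 0, 0, 0, -1, 45, 30, 0, 0, 0, 0, -1, 45, 30, 0, 0, 0, 0, -1, 45, 30, 0, 0, 0, 0, -1, 45, 30, 0, 0, 0, 0, -1, 45, 30, 0, 0, 0, 0, -1, 45, 30, 0, 0, 0, 0, -1, 45, 30, 0, 0, 0, 0])

```text
clock: 2.1
tcp_pos: [0.4859, -0.1584, 0.21]
orientation: [-0.0, 0.707, 0.707, -0.0]
wrist_force: [0.6, -0.8, 0.5]
finger_gap: 0.0001
grip_force: 0.0
```

>>> arm_command(moves=[-1, 30, 20, 10, 0, 0, 0, -1, 30, 17, 20, 0, 0, 0, -1, 18, 9, 30, 0, 0, 0, -1, 0, 0, 20, 0, 0, 0, -1, 0, 0, 10, 0, 0, 0, -1, 0, 0, 0, 0, 0, 0])

```text
clock: 2.85
tcp_pos: [0.5307, -0.0821, 0.1197]
orientation: [-0.001, 0.707, 0.707, -0.0]
wrist_force: [0.1, 0.9, 0.2]
finger_gap: 0.0003
grip_force: 0.0
```

>>> arm_command(moves=[-1, 0, 0, 15, 0, 0, 0, -1, 0, 0, 11, 0, 0, 0, -1, 0, 0, 3, 0, 0, 0, -1, 0, 0, 3, 0, 0, 0, -1, 0, 0, 3, 0, 0, 0, -1, 0, 0, 3, 0, 0, 0, -1, 0, 0, 3, 0, 0, 0, -1, 0, 0, 2, 0, 0, 0])

```text
clock: 3.85
tcp_pos: [0.5313, -0.0821, 0.0771]
orientation: [0.0, 0.707, 0.707, -0.0]
wrist_force: [0.3, 0.1, 0.1]
finger_gap: -0.0001
grip_force: 0.0
```

>>> arm_command(moves=[-1, 0, 0, 2, 0, 0, 0, -1, 0, 0, 2, 0, 0, 0, -1, 0, 0, 1, 0, 0, 0, -1, 0, 0, 0, 0, 0, 0])

```text
clock: 4.35
tcp_pos: [0.5313, -0.0821, 0.0722]
orientation: [-0.0, 0.707, 0.707, -0.0]
wrist_force: [-0.1, -0.7, -0.5]
finger_gap: 0.0
grip_force: 0.0
```

The measured force is near zero at z=0.072, where about 3 N was expected, so I'll look before going on.

Run:
```python
from h import *
im,d=read_camera("side"); cv2.imwrite("pics/side1.png",cv2.resize(im[100:260,220:380],None,fx=3.7,fy=3.7,interpolation=cv2.INTER_CUBIC))
s=get_state(); print(s["wrist_force"],s["tcp_pos"],s["finger_gap"])
```

```text
[-0.53906273 -0.42883461 -0.48899941] [ 0.53133517 -0.08209239  0.07229526] 0.00010158018686003103
```

View pics/side1.png

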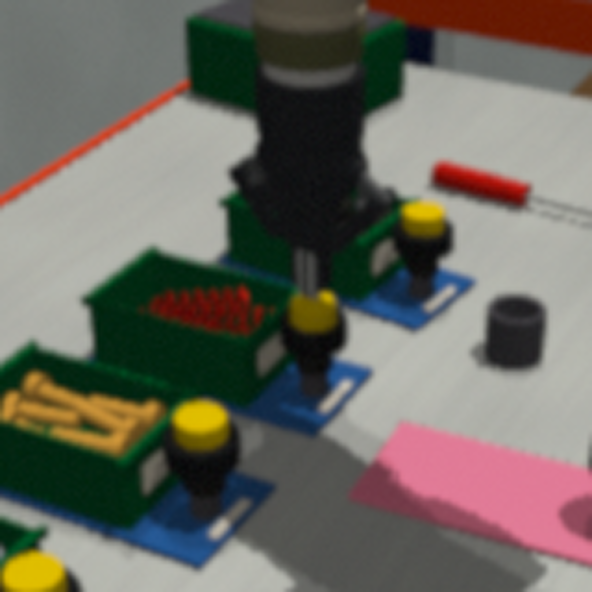

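The picture shows the fingertips at the springs cap, around crop (312,295), but I can't tell whether they touch. I'll project the TCP into the picture and measure the cap's height from the depth.

Run:
```python
from h import *
im,d=read_camera("side"); c=camera_info("side")
for z in(.0722,.086,.1):
    p=(np.array([.5313,-.0821,z])-c["eye"])@rot(c); uv=p[:2]/p[2]*f(c)+[c["cx"],c["cy"]]; print(z,uv.round(1),((uv-[220,100])*3.7).round())
d0=np.load("side_d.npy")
for nm,dd in(("before",d0),("now",d)):
    print(nm)
    for v in range(174,198,2):
        w=[world("side",u,v,dd[v,u]) for u in(301,304,307)]
        print(v,[x.round(3).tolist() for x in w])
```

```text
0.0722 [303.5 185.3] [309. 316.]
0.086 [303.4 181. ] [309. 300.]
0.1 [303.4 176.6] [309. 283.]
before
174 [[0.617, -0.224, 0.015], [0.606, -0.223, 0.019], [0.593, -0.22, 0.024]]
176 [[0.616, -0.222, 0.009], [0.605, -0.222, 0.012], [0.594, -0.222, 0.015]]
178 [[0.562, -0.124, 0.066], [0.537, -0.095, 0.087], [0.595, -0.224, 0.006]]
180 [[0.54, -0.084, 0.086], [0.534, -0.091, 0.084], [0.525, -0.091, 0.086]]
182 [[0.536, -0.076, 0.085], [0.528, -0.079, 0.086], [0.519, -0.08, 0.087]]
184 [[0.531, -0.068, 0.084], [0.521, -0.066, 0.087], [0.516, -0.074, 0.085]]
186 [[0.53, -0.065, 0.079], [0.522, -0.068, 0.08], [0.515, -0.072, 0.08]]
188 [[0.53, -0.065, 0.073], [0.521, -0.067, 0.075], [0.515, -0.072, 0.074]]
190 [[0.527, -0.06, 0.07], [0.52, -0.064, 0.07], [0.511, -0.065, 0.072]]
192 [[0.525, -0.055, 0.067], [0.517, -0.059, 0.067], [0.51, -0.063, 0.067]]
194 [[0.526, -0.057, 0.059], [0.519, -0.061, 0.059], [0.511, -0.064, 0.06]]
196 [[0.532, -0.068, 0.045], [0.517, -0.059, 0.055], [0.513, -0.067, 0.051]]
now
174 [[0.533, -0.071, 0.113], [0.523, -0.071, 0.116], [0.516, -0.075, 0.116]]
176 [[0.532, -0.07, 0.108], [0.524, -0.072, 0.109], [0.516, -0.075, 0.109]]
178 [[0.533, -0.072, 0.1], [0.525, -0.074, 0.101], [0.594, -0.221, 0.008]]
180 [[0.54, -0.083, 0.086], [0.533, -0.089, 0.085], [0.525, -0.09, 0.087]]
182 [[0.534, -0.072, 0.087], [0.526, -0.076, 0.087], [0.518, -0.079, 0.088]]
184 [[0.53, -0.066, 0.085], [0.521, -0.067, 0.087], [0.515, -0.072, 0.086]]
186 [[0.531, -0.066, 0.079], [0.521, -0.066, 0.081], [0.515, -0.071, 0.081]]
188 [[0.531, -0.067, 0.072], [0.52, -0.065, 0.076], [0.515, -0.072, 0.073]]
190 [[0.527, -0.059, 0.071], [0.519, -0.063, 0.071], [0.512, -0.066, 0.071]]
192 [[0.526, -0.057, 0.066], [0.518, -0.059, 0.067], [0.51, -0.063, 0.067]]
194 [[0.525, -0.055, 0.061], [0.519, -0.062, 0.059], [0.511, -0.065, 0.059]]
196 [[0.533, -0.07, 0.044], [0.518, -0.06, 0.054], [0.513, -0.069, 0.05]]
```

The cap has not moved. The depth shows the tips ending near z≈0.095, about 23 mm above the reported TCP, while the horizontal position agrees. I'll keep going down in small steps, watching the force.

>>> arm_command(moves=[-1, 0, 0, 2, 0, 0, 0, -1, 0, 0, 2, 0, 0, 0, -1, 0, 0, 2, 0, 0, 0, -1, 0, 0, 0, 0, 0, 0])

```text
clock: 4.95
tcp_pos: [0.5311, -0.082, 0.066]
orientation: [-0.0, 0.707, 0.707, -0.0]
wrist_force: [0.6, 0.3, 0.1]
finger_gap: 0.0003
grip_force: 0.0
```

>>> arm_command(moves=[-1, 0, 0, 2, 0, 0, 0, -1, 0, 0, 2, 0, 0, 0, -1, 0, 0, 0, 0, 0, 0])

```text
clock: 5.32
tcp_pos: [0.5315, -0.0821, 0.0624]
orientation: [0.0, 0.707, 0.707, 0.0]
wrist_force: [-0.0, -0.3, 2.7]
finger_gap: 0.0001
grip_force: 1.2
```

Contact at reported z≈0.063. Now the press itself, until the force climbs past the steady 3 N, which means the stop is reached.

>>> arm_command(moves=[-1, 0, 0, 2, 0, 0, 0, -1, 0, 0, 2, 0, 0, 0, -1, 0, 0, 2, 0, 0, 0, -1, 0, 0, 2, 0, 0, 0, -1, 0, 0, 0, 0, 0, 0])

```text
clock: 5.95
tcp_pos: [0.5315, -0.0821, 0.0541]
orientation: [0.0, 0.707, 0.707, 0.0]
wrist_force: [0.2, -0.5, 2.6]
finger_gap: 0.0001
grip_force: 1.3
```

>>> arm_command(moves=[-1, 0, 0, 2, 0, 0, 0, -1, 0, 0, 2, 0, 0, 0, -1, 0, 0, 0, 0, 0, 0])

```text
clock: 6.32
tcp_pos: [0.5315, -0.0821, 0.0504]
orientation: [0.0, 0.707, 0.707, 0.0]
wrist_force: [0.2, 0.6, 6.0]
finger_gap: 0.0002
grip_force: 2.6
```

6 N against a steady 2.6 N means the button is on its stop. I'll retract and cross over to the rings.

>>> arm_command(moves=[-1, 0, 0, -5, 0, 0, 0, -1, 0, 0, -15, 0, 0, 0, -1, 0, 0, -20, 0, 0, 0, -1, 0, 0, -15, 0, 0, 0, -1, 30, 0, 0, 0, 0, 0, -1, 45, 0, 0, 0, 0, 0, -1, 45, 0, 0, 0, 0, 0, -1, 45, 0, 0, 0, 0, 0])

```text
clock: 7.32
tcp_pos: [0.5313, 0.0842, 0.1059]
orientation: [0.0, 0.707, 0.707, 0.0]
wrist_force: [0.4, -0.8, -0.2]
finger_gap: 0.0002
grip_force: 0.0
```

>>> arm_command(moves=[-1, 45, 0, 0, 0, 0, 0, -1, 45, -1, 0, 0, 0, 0, -1, 45, -1, 0, 0, 0, 0, -1, 30, 0, 0, 0, 0, 0, -1, 12, 0, 0, 0, 0, 0, -1, 0, 0, 0, 0, 0, 0])

```text
clock: 8.07
tcp_pos: [0.5292, 0.26, 0.1054]
orientation: [0.0, 0.707, 0.707, -0.0]
wrist_force: [0.1, 0.7, 0.1]
finger_gap: -0.0
grip_force: 0.0
```

Run:
```python
from h import *
im,d=read_camera("top"); np.save("top1_d",d); cv2.imwrite("pics/top1.png",cv2.resize(im[115:195,170:430],None,fx=3,fy=3,interpolation=cv2.INTER_CUBIC))
im2,d2=read_camera("side"); cv2.imwrite("pics/side2.png",cv2.resize(im2[140:300,140:380],None,fx=3,fy=3,interpolation=cv2.INTER_CUBIC))
for v in(180,182,184,186,188): print(v,[world("side",u,v,d2[v,u]).round(3).tolist() for u in(301,304,307)])
```

```text
180 [[0.558, -0.116, 0.064], [0.601, -0.214, 0.002], [0.592, -0.217, 0.003]]
182 [[0.543, -0.09, 0.076], [0.536, -0.094, 0.075], [0.528, -0.096, 0.077]]
184 [[0.538, -0.081, 0.075], [0.531, -0.084, 0.076], [0.522, -0.085, 0.078]]
186 [[0.533, -0.071, 0.076], [0.527, -0.077, 0.074], [0.519, -0.079, 0.075]]
188 [[0.531, -0.068, 0.071], [0.521, -0.067, 0.075], [0.516, -0.074, 0.072]]
```

View pics/side2.png

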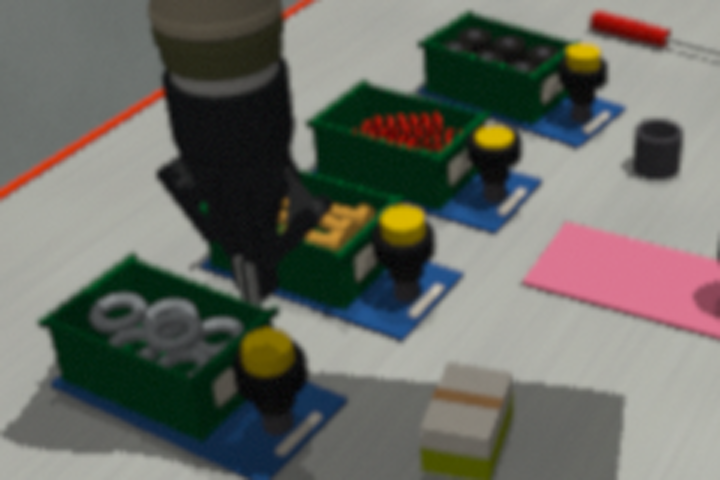

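The springs cap now sits at about 75 mm, next to 86 mm before, so it is in. The fingers are above the rings button, crop (268,350). Pressing that one in the same way.

>>> arm_command(moves=[-1, 0, 0, 16, 0, 0, 0, -1, 0, 0, 14, 0, 0, 0, -1, 0, 0, 6, 0, 0, 0, -1, 0, 0, 2, 0, 0, 0, -1, 0, 0, 2, 0, 0, 0, -1, 0, 0, 2, 0, 0, 0, -1, 0, 0, 2, 0, 0, 0, -1, 0, 0, 0, 0, 0, 0])

```text
clock: 9.18
tcp_pos: [0.5297, 0.2601, 0.0617]
orientation: [0.0, 0.707, 0.707, 0.0]
wrist_force: [0.2, 0.1, 3.3]
finger_gap: -0.0001
grip_force: 1.3
```

>>> arm_command(moves=[-1, 0, 0, 2, 0, 0, 0, -1, 0, 0, 2, 0, 0, 0, -1, 0, 0, 2, 0, 0, 0, -1, 0, 0, 2, 0, 0, 0, -1, 0, 0, 2, 0, 0, 0, -1, 0, 0, 0, 0, 0, 0])

```text
clock: 9.93
tcp_pos: [0.5297, 0.26, 0.0513]
orientation: [0.0, 0.707, 0.707, 0.0]
wrist_force: [0.6, 0.8, 3.7]
finger_gap: -0.0
grip_force: 1.8
```

>>> arm_command(moves=[-1, 0, 0, 1.5, 0, 0, 0, -1, 0, 0, 0, 0, 0, 0])

```text
clock: 10.18
tcp_pos: [0.5297, 0.26, 0.0501]
orientation: [0.0, 0.707, 0.707, 0.0]
wrist_force: [0.9, 0.1, 4.9]
finger_gap: -0.0001
grip_force: 2.9
```

>>> arm_command(moves=[-1, 0, 0, 0.5, 0, 0, 0, -1, 0, 0, 0, 0, 0, 0])

```text
clock: 10.42
tcp_pos: [0.5297, 0.2601, 0.0498]
orientation: [0.0, 0.707, 0.707, 0.0]
wrist_force: [-0.0, -0.3, 7.0]
finger_gap: 0.0001
grip_force: 3.3
```

>>> arm_command(moves=[-1, 0, 0, -5, 0, 0, 0, -1, 0, 0, -15, 0, 0, 0, -1, 0, 0, -20, 0, 0, 0, -1, 0, 0, -15, 0, 0, 0, -1, -30, 0, 0, 0, 0, 0, -1, -45, -1, 0, 0, 0, 0, -1, -45, -1, 0, 0, 0, 0, -1, -35, -1, 0, 0, 0, 0])

```text
clock: 11.42
tcp_pos: [0.5259, 0.1033, 0.1047]
orientation: [0.0, 0.707, 0.707, -0.0]
wrist_force: [0.7, -0.4, 0.6]
finger_gap: 0.0001
grip_force: 0.0
```

>>> arm_command(moves=[-1, -21, 0, 0, 0, 0, 0, -1, 0, 0, 0, 0, 0, 0])

```text
clock: 11.68
tcp_pos: [0.5262, 0.0826, 0.1046]
orientation: [-0.0, 0.708, 0.706, -0.0]
wrist_force: [-0.1, 0.0, 0.4]
finger_gap: 0.0004
grip_force: 0.0
```

Run:
```python
from h import *
im,d=read_camera("side")
d0=np.load("side_d.npy")
for nm,y,x,x0 in(("rings",.260,.529,0),("springs",-.0815,.531,0)):
  for dd in(d0,d):
    v,u=np.mgrid[0:400,0:640]; w=world("side",u,v,dd)
    b=(np.hypot(w[...,0]-x,w[...,1]-y)<.014)&(w[...,2]>.06)&(w[...,2]<.11); print(nm,np.median(w[b][:,2]).round(4),b.sum())
```

```text
rings 0.0865 96
rings 0.0758 92
springs 0.0865 47
springs 0.0758 44
```

Both caps have gone in by the same amount. Next, the bolts.

>>> arm_command(moves=[-1, 0, 0, 16, 0, 0, 0, -1, 0, 0, 14, 0, 0, 0, -1, 0, 0, 6, 0, 0, 0, -1, 0, 0, 2, 0, 0, 0, -1, 0, 0, 2, 0, 0, 0, -1, 0, 0, 2, 0, 0, 0, -1, 0, 0, 2, 0, 0, 0, -1, 0, 0, 0, 0, 0, 0])

```text
clock: 12.72
tcp_pos: [0.5266, 0.084, 0.0606]
orientation: [0.0, 0.707, 0.707, 0.0]
wrist_force: [-0.7, 1.3, 2.5]
finger_gap: 0.0001
grip_force: 1.4
```

>>> arm_command(moves=[-1, 0, 0, 2, 0, 0, 0, -1, 0, 0, 2, 0, 0, 0, -1, 0, 0, 2, 0, 0, 0, -1, 0, 0, 2, 0, 0, 0, -1, 0, 0, 2, 0, 0, 0, -1, 0, 0, 1, 0, 0, 0, -1, 0, 0, 0, 0, 0, 0])

```text
clock: 13.6
tcp_pos: [0.5266, 0.084, 0.0496]
orientation: [0.0, 0.707, 0.707, 0.0]
wrist_force: [-1.2, 1.8, 6.1]
finger_gap: -0.0003
grip_force: 3.4
```

>>> arm_command(moves=[-1, 0, 0, 0.5, 0, 0, 0, -1, 0, 0, 0, 0, 0, 0])

```text
clock: 13.85
tcp_pos: [0.5266, 0.084, 0.0493]
orientation: [0.0, 0.707, 0.707, 0.0]
wrist_force: [-1.1, 1.3, 7.6]
finger_gap: -0.0001
grip_force: 3.7
```

>>> arm_command(moves=[-1, 0, 0, -5, 0, 0, 0, -1, 0, 0, -15, 0, 0, 0, -1, 0, 0, -30, 0, 0, 0, -1, 0, 0, -30, 0, 0, 0, -1, 0, 0, -30, 0, 0, 0, -1, 0, 0, -20, 0, 0, 0, -1, 0, 0, 0, 0, 0, 0])

```text
clock: 14.72
tcp_pos: [0.5275, 0.0837, 0.1807]
orientation: [0.001, 0.707, 0.707, 0.001]
wrist_force: [0.1, 0.1, -0.8]
finger_gap: -0.0
grip_force: 0.0
```

Run:
```python
from h import *
im,d=read_camera("side"); cv2.imwrite("pics/end.png",im)
d0=np.load("side_d.npy")
for nm,x,y in(("rings",.529,.260),("springs",.531,-.0815),("bolts",.526,.084),("bushes",.52,-.254)):
  for dd in(d0,d):
    v,u=np.mgrid[0:400,0:640]; w=world("side",u,v,dd)
    b=(np.hypot(w[...,0]-x,w[...,1]-y)<.014)&(w[...,2]>.06)&(w[...,2]<.11); print(nm,np.median(w[b][:,2]).round(4),b.sum())
```

```text
rings 0.0865 96
rings 0.0755 91
springs 0.0865 47
springs 0.0759 41
bolts 0.0871 60
bolts 0.0757 65
bushes 0.0871 44
bushes 0.0867 44
```

View pics/end.png

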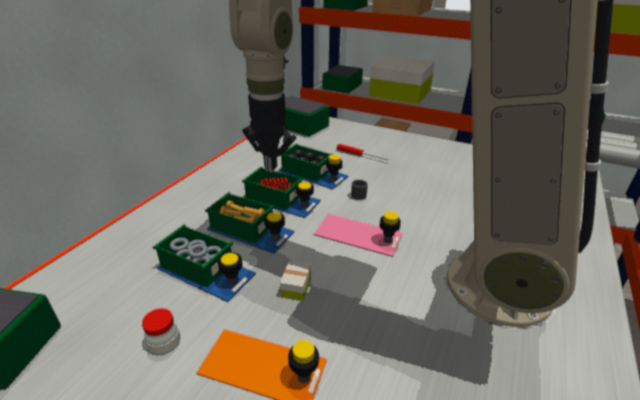

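The three buttons at (230,260), (274,218) and (305,187) are in, and the bushes button at (334,158) is still out. Nothing else has moved and the arm is clear.

```bash
python3 -c "from workcell import *; print(hand_in())"
```

```text
the job is handed in; nothing more can be done
None
```

The springs, rings and bolts buttons were pressed in to their stops in that order (peak force about 8 N). The bushes button is still out, nothing else moved in the last picture, and the job was handed in at about 15 s.

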